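# Scrape the leftover plates off the sloping drain tray

### The job

Clear the sloping drain tray: take the scraper straight up out of its holder, lean it so that it stands about square to the slope, set its edge down on the tray floor behind the leftover fork plate and oval flange (between them and the tall back guard), and sweep both down over the open front lip into the black scrap tray below. Only the scraper may touch the two leftovers, never the fingers; the tray floor sits on springs and its level differs from run to run, so feel for it and press lightly, firm enough that the edge really bears on it (a few newtons, well under 25). Finally stand the scraper upright in its holder again, fully down in the pocket, and let go; leave the tin, the bearing and the tape measure where they are.

Things in the scene. Friction and masses are not known exactly. Their poses are not given: they have to be found in the camera images.
- tray: sloping drain tray of sheet steel on dark legs, fixed. Origin: middle of its open front lip, nominal level of the floor's top, 95 mm above the bench. x runs up the slope (30 degrees, away from the robot), z square off the floor (leans towards the robot). Floor: x 0 to 210 mm, y -105 to +105 mm, no wall at the lip. Side walls 36 mm high, the right one at -y.
- guard_top (a point): middle of the top edge of the tray's back guard, a sheet at tray x = 210 mm, square to the floor and 119 mm high; so it leans out over the upper end of the floor: an upright tool cannot get behind the leftovers, one square to the slope can. Axes as the tray's.
- upper_floor (a point): nominal floor point at tray x = 190 mm, y = 0. The floor plate rides on springs: the whole of it, lip included, stays parallel to the tray's x and y but lies up to 7 mm above or below the tray's origin plane, differently each run, and gives 0.4 mm per N when pressed. Leftovers cling to it and do not slide by themselves. The scraper must not press on the tray with more than 25 N.
- holder: holder of the scraper: grey block, fixed, base 70 x 150 x 10 mm. Origin: centre of its underside, z up. Upright pocket open at the top, 12 mm wide along x and 96 mm long along y, pocket floor 10 mm above the bench, mouth at 44 mm; steel lead-in lips flare from there to 53 mm above the bench.
- scraper: scraper, 169 mm tall, 0.22 kg, upright in the holder's pocket at first. Origin: middle of the straight lower blade edge; z up the handle. Smooth, slippery blade 90 mm wide (y), 6 mm thick (x), z 0 to 52 mm; clamp bar 14 x 90 mm, z 52 to 68; black handle 20 mm thick (x), 28 mm wide (y), z 67 to 169: the only part to grip. Symmetric front to back.
- fork_plate: leftover: flat grey steel plate with a forked end, 54 x 88 x 10 mm, lying on the tray floor in its left or right half at any yaw. Origin: centre of its underside; z is its upper face's normal, its length is along y.
- flange: leftover: oval grey steel flange with two holes, 34 x 60 x 11 mm, lying on the tray floor in the other half at any yaw. Origin: centre of its underside; z is its upper face's normal, its length is along y.
- scrap_tray: black plastic tray, 202 x 242 x 62 mm, fixed to the bench in front of the drain tray, its far rim 24 mm under the lip, its short side along the slope. Origin: centre of its underside; x points towards the drain tray, z up. Inside about 180 x 220 mm at the top.
- tin: bystander: round green and white tin, 70 mm across, 26 mm high; origin at the centre of its underside
- bearing: bystander: ball bearing lying flat, 52 mm across, 14 mm high; origin at the centre of its underside
- tape: bystander: yellow tape measure, 58 x 72 x 31 mm; origin at the centre of its underside

How it is judged:
On the way, in this order (a step that is already met when the one before it is completed fails the run):
1. the scraper is out of its holder (z of scraper in the frame of holder above 0.06 m), for 0.1 s.
2. the scraper's edge bears on the upper part of the tray floor with more than 1.5 N, the scraper leaning 20 to 50 degrees from vertical (contact force between scraper and tray above 1.5 N and angle between scraper's own z axis and vertical between 0.35 and 0.87 rad and x of scraper in the frame of tray above 0.13 m and z of scraper in the frame of tray below 0.02 m), for 0.2 s.
3. both leftovers are in the black scrap tray (x of fork_plate in the frame of scrap_tray between -0.095 and 0.095 m and y of fork_plate in the frame of scrap_tray between -0.115 and 0.115 m and z of each of fork_plate, flange in the frame of scrap_tray below 0.06 m and x of flange in the frame of scrap_tray between -0.095 and 0.095 m and y of flange in the frame of scrap_tray between -0.115 and 0.115 m), for 0.2 s.
At the end, for the whole second after the job is handed in: Both leftovers rest in the black scrap tray (within 95 mm of its middle along x, 115 mm along y, under 60 mm up); the scraper stands released and at rest in the pocket, edge under 16 mm above the holder's underside, within 12 mm of its middle, leaning under 0.25 rad (all of step 3 and linear speed of each of fork_plate, flange, scraper below 0.02 m/s and z of scraper in the frame of holder below 0.016 m and horizontal distance between scraper and holder below 0.012 m and angle between scraper's own z axis and vertical below 0.25 rad); the robot touches nothing.
It fails at once if the scraper presses on the drain tray with more than 25 N (contact force between scraper and tray above 25 N).
It fails at once if the robot itself touches a leftover (contact force between any of the fingers, the arm and fork_plate above 0.5 N or contact force between any of the fingers, the arm and flange above 0.5 N).
It fails at once if a bystander is moved more than 30 mm (distance of any of tin, bearing, tape from where it was at the start of the episode above 0.03 m).
It also fails if it takes over 72 s, if anything falls off the work surface, if the arm or the gripper's body presses on something with over 40 N, if the wrist force passes 120 N, or if a joint passes its speed limit or range.

### The arm

A 6-joint arm with a two-finger parallel gripper is mounted at the origin on a cart in front of the work surface, level with it; the furniture and walls round the work are solid. World frame = base frame: x ahead of the robot, y to its left, z up, the work surface at z = 0. Lengths are in m, angles in rad, forces in N, time in s.
With the tool pointing down it reaches from about 0.35 to 0.725 m from the base axis. Payload 4.3 kg.
Tool frame: the origin (TCP) lies on the front face of the gripper's body, between the roots of the fingers; the fingertips stand 73 mm ahead of it and the grasp point (between the pads) lies 54 mm ahead of it (arm.nose_length is the distance from the TCP to the fingertips, in m); z points along the fingers, y is the line along which they close (so a half turn about z gives the same grasp; the last joint's range is limited). The gripper opens to 85 mm and grips with 20 to 120 N. Pads are 22 mm wide; open, the fingers measure 114 mm over their backs; the gripper's body (76 mm by 85 mm) begins 54 mm behind the grasp point. The pads swing forward as they close: fully open they stand 13 mm farther back than shut.
Start: joints at [-1.385, 0.377, 0.081, 1.274, 0, 1.46], TCP at [0.168, -0.55, 0.304] pointing down, gripper open.
Joint ranges: [-2.72, 2.72], [-0.84, 1.66], [-1.02, 1.22], [-1.77, 2.12], [-1.37, 1.28], [-3.14, 3.14]. Speed limits (rad/s): [2.57, 2.57, 3.14, 3.14, 3.14, 3.14].

### API

Orientations are given as a unit quaternion [x, y, z, w].
In Python, from bench import arm gives the robot as it stands.
- The arm moves only by the tool drive_tool, never from a script. Its argument "increments" is a list of rows, each a list of 5 numbers: the closure, from -1 (fully open) to 1 (shut), then the shift along the tool's x, y, z in units of 0.75 m (1.0 is 0.75 m), then the turn about the tool's z in units of 45 degrees (1.0 is 45 degrees). In form: [[grip, dx, dy, dz, spin], ...]. A call has exactly 10 rows; each row shifts and turns the commanded pose from where the row before left it, along the tool's axes as they then stand; what a row does not reach is not made up. A row lasts 1/12 s, in which the tool goes at most 41.7 mm and 7.16 degrees, less where a joint would pass 70% of its speed; a pose out of reach is approached as far as the arm can. A call with a number of a shift or a turn outside -1 to 1 is refused whole. A call with a gripper value outside its range is refused whole. The fingers move at their own pace and stop on an object; "newtons" is the grip in N (left out, the last holds). Time passes only in rows, so rows that do not move let the fingers close, or fill a call up. It gives the time, the measured TCP pose, the force, the opening and the grip force at its end, in the units of the state.
- arm.state(): the state, without advancing time (a new reading comes with each control period).
- arm.snapshot(name): name is "scene" or "top"; returns a dict with "frame" (400x640x3 uint8, red, green, blue), "z_map" (400x640 float32, m along the optical axis (not along the pixel's ray), 0 where there is no reading), "intrinsics" (3x3 intrinsics, pixels), "R" (3x3) and "t" (3): a world point X has camera coordinates R X + t. Camera axes: x right, y down, z forward; pixel columns grow to the right and rows downward; lengths in m; the calibration is good to about 2 mm. A picture is of the moment at which its call begins.
- arm.finish_job(): hands the job in; it is judged then, once.
Trained networks look in the newest picture that a camera, given by its name, has taken for a name from the list of things; names that differ only in an ending like _2 or _b are one class to them, and where a whole thing is asked for, a point or a joint stands for the part that bears it (a point fixed in the world has none). Each returns a list of dicts, best first, with "p" (0 to 1); they miss things now and then, are a little off and sometimes report something else, mostly with a low value. They report only what shows in the picture. A call takes as long as a camera call.
- arm.search_frame(camera, label): "position" ([x, y, z] in m, in world coordinates, good to about 4 mm: the middle of the surface that is visible of it).
- arm.place_of(camera, label): "position" ([x, y, z] in m, in world coordinates, good to about 4 mm: a listed point, or the origin of a listed thing).
The state is a dict: "t": time; "q": joint angles; "qvel": joint speeds; "joint_efforts": joint torques, N m; "position": TCP position; "orientation": TCP orientation; "contact_force": force on the tool from outside, world axes, zero at the start; "torque": the same for the moment, N m; "width": finger opening in m; "finger_force": force on a finger pad.
Only numpy, scipy, OpenCV 4.12 (cv2) and the standard library are available. Lean on these libraries where they do the work, as an engineer would, in place of code of your own. Each camera call takes 0.05 s, during which the arm holds its last target. There are 200 camera calls.

## Working session

There is one attempt and no reset: what is moved stays moved. The work goes in short steps, Python scripts to look and compute and a tool call to move; the robot and the scene stay as the last step left them, time stands still between calls to the robot, and variables do not carry over. Pictures are saved under pics/ and viewed, at most 10 in all, crops included, and the job is handed in when it is done.

Besides the shell and the picture viewer there is one more tool, called after "Request:" as name(argument=value, ...), one argument or row to a line, values as JSON. drive_tool: Moves the arm, as the interface text tells. Its arguments: {"type":"object","properties":{"increments":{"type":"array","items":{"type":"array","items":{"type":"number"}}},"newtons":{"type":"number"}},"required":["increments"]}

```bash
ls; mkdir -p pics; python3 - <<'E'
from bench import arm
import cv2,numpy as np
s=arm.state();print(s)
for c in("scene","top"):
    d=arm.snapshot(c);cv2.imwrite(f"pics/{c}0.png",d["frame"][:,:,::-1]);np.savez(f"{c}0.npz",**d)
    print(c,d["R"].round(3).tolist(),d["t"].round(3),d["intrinsics"][0])
    for n in"tray guard_top upper_floor holder scraper fork_plate flange scrap_tray tin bearing tape".split():
        for f in(arm.place_of,arm.search_frame):
            print(n,f.__name__,[(np.round(r["position"],3).tolist(),round(r["p"],2)) for r in f(c,n)[:2]])
E
```

```text
pics
{'t': 0.0, 'q': array([-1.38529730e+00,  3.78047496e-01,  7.96476342e-02,  1.27441189e+00,
        2.87994739e-05,  1.46048686e+00]), 'qvel': array([ 0.00046261, -0.00071803, -0.00085231,  0.00234262, -0.00089748,
       -0.00023854]), 'joint_efforts': array([ 1.00778394e-03, -4.63604915e+01,  2.69875932e+01,  2.07673351e-02,
       -3.98959185e-05, -2.05654075e-06]), 'position': array([ 0.1675337 , -0.54952465,  0.30297804]), 'orientation': array([ 9.89081592e-01,  1.47365496e-01, -2.34862719e-05, -1.00754231e-03]), 'contact_force': array([-0.16487005,  0.22888115,  0.3708479 ]), 'torque': array([-0.05533536, -0.03407723,  0.01327068]), 'finger_force': 0.0, 'width': 0.08529097618588914}
scene [[0.745, -0.667, -0.001], [-0.372, -0.414, -0.831], [0.554, 0.619, -0.557]] [-0.386  0.365  1.379] [461.83748956   0.         323.47924174]
tray call [([0.528, 0.131, 0.094], 0.7), ([0.562, -0.293, 0.014], 0.31)]
tray call [([0.581, 0.109, 0.118], 0.67), ([0.547, -0.359, 0.016], 0.46)]
guard_top call [([0.524, 0.13, 0.092], 0.51)]
guard_top call [([0.578, 0.109, 0.118], 0.87), ([0.544, -0.
[... 1324 characters left out ...]
5)]
holder call [([0.554, -0.278, 0.01], 0.94)]
scraper call [([0.562, -0.3, 0.01], 0.72)]
scraper call [([0.56, -0.288, 0.11], 0.52)]
fork_plate call [([0.633, 0.175, 0.156], 0.77)]
fork_plate call [([0.627, 0.178, 0.161], 0.68)]
flange call [([0.631, 0.079, 0.15], 0.58)]
flange call [([0.626, 0.079, 0.157], 0.75)]
scrap_tray call [([0.451, 0.133, 0.004], 0.62), ([0.688, 0.13, 0.187], 0.47)]
scrap_tray call [([0.443, 0.137, 0.003], 0.61)]
tin call [([0.409, -0.175, 0.002], 0.77)]
tin call [([0.41, -0.175, 0.03], 0.65), ([0.622, 0.117, 0.145], 0.57)]
bearing call []
bearing call [([0.68, -0.133, 0.013], 0.43)]
tape call [([0.524, 0.394, -0.0], 0.58)]
tape call [([0.521, 0.395, 0.027], 0.75)]
```

View pics/scene0.png

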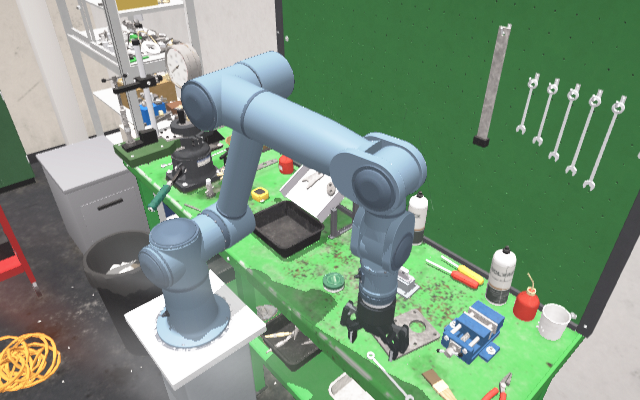

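View pics/top0.png

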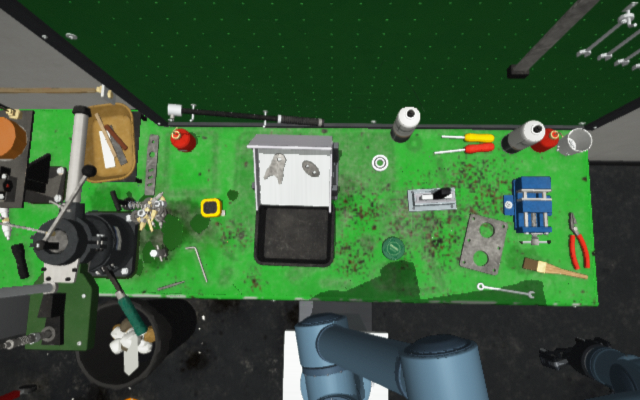

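```bash
cat >h.py <<'E'
import numpy as np,cv2
def cloud(d):
    K=d["intrinsics"];z=d["z_map"].astype(float);v,u=np.mgrid[:z.shape[0],:z.shape[1]]
    c=np.stack([(u-K[0,2])/K[0,0]*z,(v-K[1,2])/K[1,1]*z,z],-1)
    P=(c-d["t"])@d["R"]; P[z==0]=np.nan
    return P
def sel(P,lo,hi): return P[((P>lo)&(P<hi)).all(-1)]
def ang(p):
    r=cv2.minAreaRect(p[:,:2].astype(np.float32)*1000);return r
E
python3 - <<'E'
from h import *
d=np.load("top0.npz");P=cloud(d)
def rep(n,p):
    print(n,len(p),p.mean(0).round(4) if len(p) else'',p.min(0).round(3),p.max(0).round(3),ang(p))
rep("handletop",sel(P,[.5,-.4,.150],[.65,-.2,.19]))
rep("clamp",sel(P,[.5,-.4,.056],[.65,-.2,.075]))
rep("lip",sel(P,[.5,-.4,.03],[.65,-.2,.055]))
rep("base",sel(P,[.5,-.42,.006],[.65,-.18,.016]))
g=sel(P,[.55,-.02,.285],[.75,.28,.33]);rep("guard",g)
rep("guardhi",g[g[:,2]>g[:,2].max()-.006])
rep("scraprim",sel(P,[.3,-.05,.055],[.56,.3,.07]))
# tray floor plane
f=sel(P,[.54,.04,.09],[.68,.22,.22])
A=np.c_[f[:,:2],np.ones(len(f))]
w=np.ones(len(f),bool)
for _ in range(10):
    c=np.linalg.lstsq(A[w],f[w,2],rcond=None)[0];r=f[:,2]-A@c;w=abs(r)<.004
print("plane",c,w.sum(),np.arctan(np.hypot(*c[:2]))*57.3,np.arctan2(c[1],c[0])*57.3)
hi=f[(r>.006)&(r<.02)]
for s,n in((hi[:,1]>.13,"fork"),(hi[:,1]<.13,"flange")): rep(n,hi[s])
# side walls
E
```

```text
handletop 92 [ 0.5605 -0.2936  0.1738] [ 0.552 -0.31   0.151] [ 0.57  -0.281  0.183] ((560.9651489257812, -295.5439147949219), (18.192873001098633, 29.192615509033203), 0.038614027202129364)
clamp 39 [ 0.5596 -0.2871  0.0708] [ 0.552 -0.354  0.056] [ 0.581 -0.251  0.075] ((560.8134765625, -303.574951171875), (26.300193786621094, 104.87142181396484), 7.422789573669434)
lip 330 [ 0.5569 -0.2887  0.0453] [ 0.538 -0.358  0.03 ] [ 0.586 -0.233  0.055] ((562.2958374023438, -296.0546875), (40.66059875488281, 124.24480438232422), 3.6419925689697266)
base 398 [ 0.556  -0.2863  0.0097] [ 0.502 -0.419  0.006] [ 0.646 -0.188  0.016] ((574.0142822265625, -303.165283203125), (143.9171905517578, 231.24453735351562), 0.3053302764892578)
guard 337 [0.651  0.1281 0.2998] [0.644 0.021 0.285] [0.661 0.237 0.309] ((653.0404052734375, 128.7807159423828), (216.61416625976562, 15.139927864074707), 89.12091064453125)
guardhi 93 [0.6493 0.1328 0.305 ] [0.644 0.023 0.303] [0.653 0.234 0.309] ((649.1940307617188, 128.60513305664062), (211.19784545898438, 7.334592342376709), 89.08170318603516)
scraprim 724 [0.4072 0.1306 0.061 ] [0.346 0.011 0.055] [0.538 0.253 0.07 ] ((440.69512939453125, 131.8323516845703), (190.4215545654297, 243.60072326660156), 1.0096913576126099)
plane [ 0.57496969 -0.00942051 -0.21138665] 2269 29.903122007284324 -0.9387398543286924
fork 373 [0.6254 0.1794 0.158 ] [0.545 0.131 0.107] [0.672 0.219 0.182] ((608.3381958007812, 175.3577880859375), (127.24391174316406, 88.4273910522461), 0.5115621089935303)
flange 183 [0.6216 0.0813 0.1576] [0.543 0.044 0.108] [0.67  0.127 0.183] ((605.126953125, 80.75300598144531), (66.7278060913086, 136.47323608398438), 78.00848388671875)
```

```bash
python3 - <<'E'
from h import *
d=np.load("top0.npz");P=cloud(d)
b=sel(P,[.515,-.385,.004],[.61,-.215,.06])
print("block",ang(b[b[:,2]>.03]),ang(sel(P,[.52,-.39,.006],[.605,-.215,.014])))
im=d["frame"]
c=im[180:220,400:465];g=(c.astype(int)[:,:,1]-c.astype(int)[:,:,0]>25)  # green bench
m=(~g).astype(np.uint8)
n,l,s,_=cv2.connectedComponentsWithStats(m);k=1+np.argmax(s[1:,4])
v,u=np.where(l==k);print(cv2.minAreaRect(np.c_[u+400,v+180].astype(np.float32)))
R=cv2.Rodrigues(np.array([0,0,-.0155]))[0]@cv2.Rodrigues(np.array([0,-np.pi/6,0]))[0]
O=np.array([.526,.131,.095])
q=(P-O)@R; w=q[(q[...,0]>.02)&(q[...,0]<.2)&(abs(q[...,1])<.095)&(abs(q[...,2])<.03)]
fl=np.median(w[:,2]);print("floor",fl)
for n,s in(("fork",w[:,1]>0),("flange",w[:,1]<0)):
    p=w[s&(w[:,2]>fl+.006)&(w[:,2]<fl+.02)];print(n,len(p),p.mean(0).round(3),np.percentile(p,[3,97],axis=0).round(3).tolist())
cv2.imwrite("pics/crop.png",cv2.resize(im[120:280,240:480],None,fx=3,fy=3,interpolation=cv2.INTER_CUBIC)[:,:,::-1])
E
```

```text
block ((562.2958374023438, -296.0546875), (40.66059875488281, 124.24480438232422), 3.6419925689697266) ((562.0034790039062, -296.16351318359375), (76.67630004882812, 152.4149932861328), 0.8367420434951782)
((428.0, 198.5), (27.0, 56.0), 90.0)
floor -0.004061498786262085
fork 334 [0.117 0.05  0.006] [[0.079, 0.026, 0.002], [0.156, 0.082, 0.01]]
flange 168 [ 0.117 -0.049  0.007] [[0.097, -0.071, 0.003], [0.139, -0.028, 0.011]]
```

View pics/crop.png

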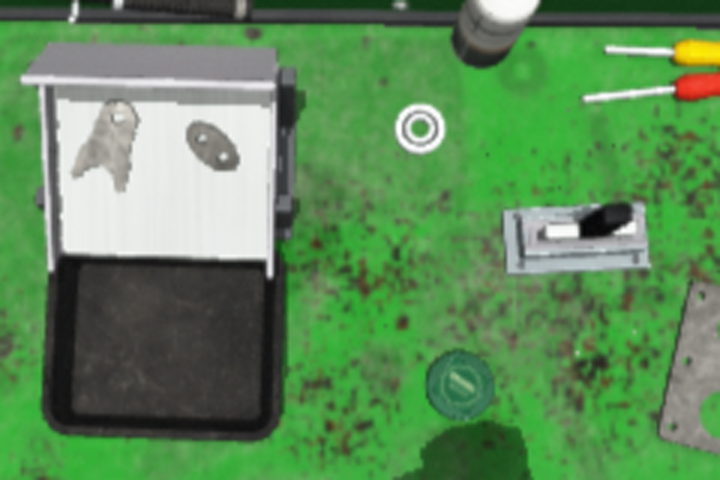

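```bash
cat >>h.py <<'E'
def yaw(s): q=s["orientation"]; return 2*np.arctan2(q[1],q[0])
def axes(y): return np.array([[np.cos(y),np.sin(y),0],[np.sin(y),-np.cos(y),0],[0,0,-1]])
def go(p0,y0,p1,y1=None):
    "units: spin first, then total shift in the turned axes; rows at 0.05/row"
    y1=y0 if y1 is None else y1
    d=axes(y1)@(np.array(p1)-p0)/.75
    return "spin %.3f shift %s rows>=%.1f"%((y0-y1)/(np.pi/4),d.round(4).tolist(),np.linalg.norm(d)/.05)
E
python3 - <<'E'
from h import *
from bench import arm
s=arm.state();print(go(s["position"],yaw(s),[.5615,-.296,.303],np.radians(3.6)))
print(go(s["position"],np.radians(3.6),[.5615,-.296,.303]))
E
```

```text
spin 0.297 shift [0.5454, -0.3051, 0.0012] rows>=12.5
spin 0.000 shift [0.5454, -0.3051, 0.0012] rows>=12.5
```

Request:
drive_tool(
  increments=[
    [-1,0,0,0,0.1485],
    [-1,0,0,0,0.1485],
    [-1,0.034,-0.019,0,0],
    [-1,0.034,-0.019,0,0],
    [-1,0.034,-0.019,0,0],
    [-1,0.034,-0.019,0,0],
    [-1,0.034,-0.019,0,0],
    [-1,0.034,-0.019,0,0],
    [-1,0.034,-0.019,0,0],
    [-1,0.034,-0.019,0,0],
  ],
)

```text
t: 3.13
position: [0.3652, -0.4226, 0.304]
orientation: [1.0, 0.031, 0.0, 0.0]
contact_force: [0.1, -0.6, 0.6]
width: 0.0854
finger_force: 0.0
```

Request:
drive_tool(
  increments=[
    [-1,0.034,-0.019,0,0],
    [-1,0.034,-0.019,0,0],
    [-1,0.034,-0.019,0,0],
    [-1,0.034,-0.019,0,0],
    [-1,0.034,-0.019,0,0],
    [-1,0.034,-0.019,0,0],
    [-1,0.034,-0.019,0,0],
    [-1,0.034,-0.019,0,0],
    [-1,0,0,0,0],
    [-1,0,0,0,0],
  ],
)

```text
t: 3.97
position: [0.5616, -0.296, 0.3035]
orientation: [0.999, 0.033, -0.0, 0.0]
contact_force: [-0.3, -0.4, 0.3]
width: 0.0853
finger_force: 0.0
```

```bash
python3 - <<'E'
from h import *
from bench import arm
s=arm.state();print(s["t"],s["position"],np.degrees(yaw(s)),s["orientation"],s["contact_force"],s["q"])
print(go(s["position"],yaw(s),[.5615,-.296,.211],np.radians(3.6)))
E
```

```text
3.9667 [ 0.56159007 -0.29599403  0.30349173] 3.737818904395625 [ 9.99468037e-01  3.26128387e-02 -1.99979968e-04  7.91481915e-05] [-0.29836696 -0.37803445  0.28652293] [-5.84807246e-01  5.06874401e-01  2.80293739e-01  1.34445014e+00
 -3.60622435e-04  2.49154820e+00]
spin 0.003 shift [-0.0001, 0.0, 0.1233] rows>=2.5
```

Request:
drive_tool(
  increments=[
    [-1,0,0,0,-0.154],
    [-1,0,0,0,-0.154],
    [-1,0,0,0,-0.154],
    [-1,0,0,0,-0.154],
    [-1,0,0,0,-0.154],
    [-1,0,0,0,-0.154],
    [-1,0,0,0,-0.154],
    [-1,0,0,0,-0.154],
    [-1,0,0,0,-0.154],
    [-1,0,0,0,-0.154],
  ],
)

```text
t: 4.8
position: [0.5594, -0.2981, 0.3041]
orientation: [0.803, 0.596, -0.0, 0.0]
contact_force: [-0.4, 0.6, 0.4]
width: 0.0853
finger_force: 0.0
```

Request:
drive_tool(
  increments=[
    [-1,0,0,0,-0.154],
    [-1,0,0,0,-0.154],
    [-1,0,0,0,-0.154],
    [-1,0,0,0,-0.154],
    [-1,0,0,0,-0.154],
    [-1,0,0,0,-0.154],
    [-1,0,0,0,-0.154],
    [-1,0,0,0,-0.154],
    [-1,0,0,0,-0.154],
    [-1,0,0,0,-0.154],
  ],
)

```text
t: 5.63
position: [0.5594, -0.2981, 0.3041]
orientation: [0.322, 0.947, -0.0, -0.0]
contact_force: [0.1, 0.1, 0.3]
width: 0.0855
finger_force: 0.0
```

Request:
drive_tool(
  increments=[
    [-1,0,0,0,-0.154],
    [-1,0,0,0,-0.154],
    [-1,0,0,0,-0.154],
    [-1,0,0,0,-0.154],
    [-1,0,0,0,-0.154],
    [-1,0,0,0,-0.148],
    [-1,0,0,0.03,0],
    [-1,0,0,0.031,0],
    [-1,0,0,0.031,0],
    [-1,0,0,0.031,0],
  ],
)

```text
t: 6.47
position: [0.5595, -0.2981, 0.2111]
orientation: [-0.03, 1.0, -0.0, 0.0]
contact_force: [-0.1, -0.5, -0.3]
width: 0.0849
finger_force: 0.0
```

Request:
drive_tool(
  increments=[
    [0.6,0,0,0,0],
    [0.6,0,0,0,0],
    [0.6,0,0,0,0],
    [0.6,0,0,0,0],
    [0.6,0,0,0,0],
    [0.6,0,0,0,0],
    [0.6,0,0,0,0],
    [0.6,0,0,0,0],
    [0.6,0,0,0,0],
    [0.6,0,0,0,0],
  ],
  newtons=60,
)

```text
t: 7.3
position: [0.5615, -0.2975, 0.2138]
orientation: [-0.031, 1.0, -0.001, 0.001]
contact_force: [-0.3, 0.2, 7.1]
width: 0.0272
finger_force: 59.5
```

```bash
python3 - <<'E'
from h import *
from bench import arm
s=arm.state();print(s["t"],s["position"],np.degrees(yaw(s)),s["orientation"],s["contact_force"],s["q"],s["width"],s["finger_force"])
d=arm.snapshot("top");cv2.imwrite("pics/a.png",cv2.resize(d["frame"][150:290,360:520],None,fx=4,fy=4)[:,:,::-1])
E
```

```text
7.3 [ 0.56150893 -0.29751483  0.21382808] 183.50067782138805 [-0.03054437  0.99953159 -0.00119762  0.00148347] [-0.31128857  0.15875847  7.07814146] [-5.86930595e-01  5.33206354e-01  9.09044881e-02  1.12468859e+00
 -2.35132893e-04 -6.48029396e-01] 0.027172777940534156 59.5213919878006
```

Request:
drive_tool(
  increments=[
    [0.6,0,0,-0.01,0],
    [0.6,0,0,-0.02,0],
    [0.6,0,0,-0.02,0],
    [0.6,0,0,-0.02,0],
    [0.6,0,0,-0.02,0],
    [0.6,0,0,0,0],
    [0.6,0,0,0,0],
    [0.6,0,0,0,0],
    [0.6,0,0,0,0],
    [0.6,0,0,0,0],
  ],
)

```text
t: 8.18
position: [0.56, -0.2966, 0.2777]
orientation: [-0.03, 1.0, 0.001, -0.001]
contact_force: [-0.4, 0.8, -2.8]
width: 0.0275
finger_force: 59.5
```

```bash
cat >>h.py <<'E'
def rep(arm):
    s=arm.state();print(s["t"],s["position"].round(4),np.degrees(yaw(s)).round(2),s["contact_force"].round(2),s["torque"].round(3),round(s["width"],4),round(s["finger_force"],1));return s
E
python3 - <<'E'
from h import *
from bench import arm
rep(arm)
d=arm.snapshot("scene");cv2.imwrite("pics/b.png",cv2.resize(d["frame"][180:340,320:480],None,fx=3.7,fy=3.7)[:,:,::-1])
E
```

```text
8.1833 [ 0.56   -0.2966  0.2777] 183.49 [-0.44  0.78 -2.82] [ 0.015 -0.039 -0.018] 0.0275 59.5
```

View pics/b.png

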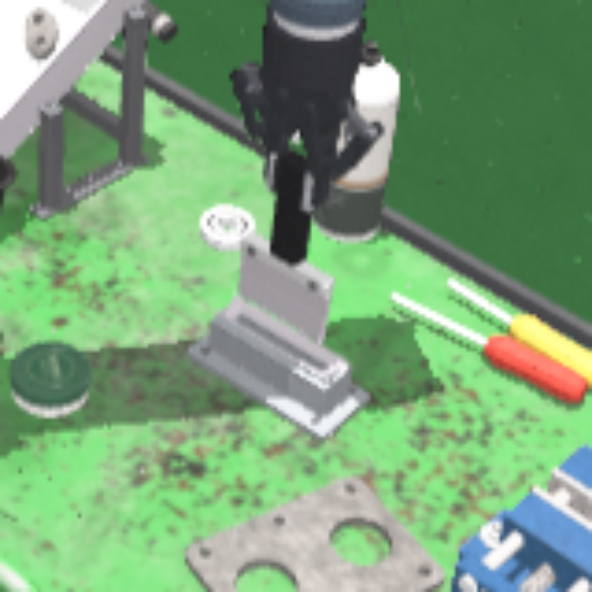

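Request:
drive_tool(
  increments=[
    [0.6,0,0,0.013,0],
    [0.6,0,0,0.013,0],
    [0.6,0,0,0.0123,0],
    [0.6,0.008,0,0,0],
    [0.6,0.008,0,0,0],
    [0.6,0.011,0,0,0],
    [0.6,0.011,0,0.001,0],
    [0.6,0.011,0,0.002,0],
    [0.6,0,0,0,0],
    [0.6,0,0,0,0],
  ],
  newtons=30,
)

```text
t: 9.07
position: [0.5232, -0.2996, 0.2494]
orientation: [-0.03, 1.0, -0.001, 0.0]
contact_force: [0.5, 0.2, 1.0]
width: 0.0274
finger_force: 59.8
```

```bash
python3 - <<'E'
from h import *
from bench import arm
rep(arm)
d=arm.snapshot("scene");cv2.imwrite("pics/c.png",cv2.resize(d["frame"][180:340,320:480],None,fx=3.7,fy=3.7)[:,:,::-1])
E
```

```text
9.0667 [ 0.5232 -0.2996  0.2494] 183.44 [0.47 0.2  0.97] [ 0.119 -0.465  0.019] 0.0274 59.8
```

View pics/c.png

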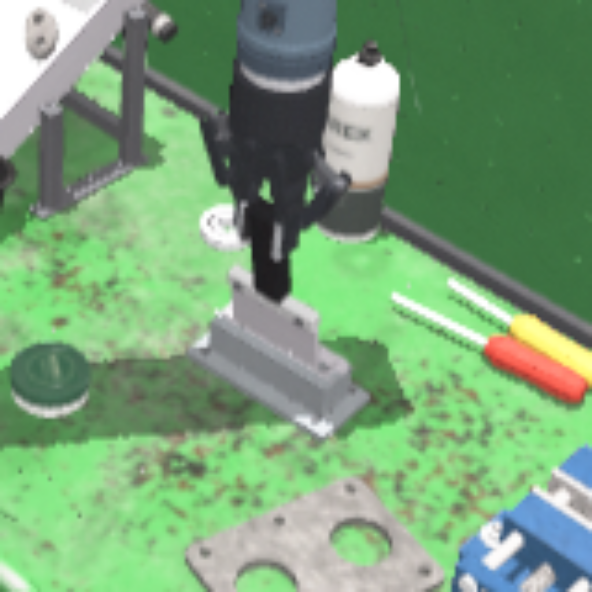

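Request:
drive_tool(
  increments=[
    [0.6,0.0107,0,0.002,0],
    [0.6,0.0107,0,0.003,0],
    [0.6,0.0107,0,0.0035,0],
    [0.6,0.0096,0,0.004,0],
    [0.6,0.0096,0,0.005,0],
    [0.6,0.0096,0,0.005,0],
    [0.6,0.008,0,0.005,0],
    [0.6,0,0,0,0],
    [0.6,0,0,0,0],
    [0.6,0,0,0,0],
  ],
)

```text
t: 9.95
position: [0.4716, -0.3023, 0.2269]
orientation: [-0.03, 1.0, 0.0, -0.001]
contact_force: [1.6, -0.3, -0.6]
width: 0.0274
finger_force: 58.9
```

```bash
python3 - <<'E'
from h import *
from bench import arm
rep(arm)
d=arm.snapshot("scene");cv2.imwrite("pics/d.png",cv2.resize(d["frame"][180:340,320:480],None,fx=3.7,fy=3.7)[:,:,::-1])
E
```

```text
9.95 [ 0.4716 -0.3023  0.2269] 183.47 [ 1.55 -0.33 -0.62] [-0.185 -0.253 -0.036] 0.0274 58.9
```

View pics/d.png

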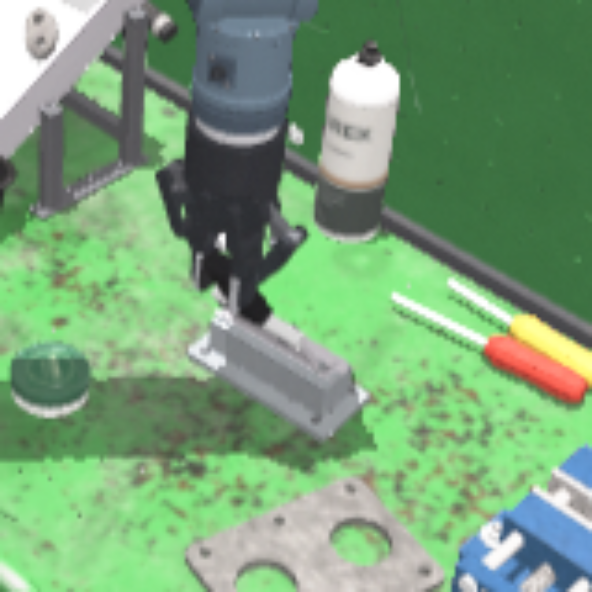

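Request:
drive_tool(
  increments=[
    [0.6,0,0,-0.02,0],
    [0.6,0,0,-0.02,0],
    [0.6,0,0,-0.03,0],
    [0.6,0,0,-0.03,0],
    [0.6,0,0,-0.03,0],
    [0.6,0,0,-0.03,0],
    [0.6,0,0,-0.03,0],
    [0.6,0,0,-0.01,0],
    [0.6,0,0,0,0],
    [0.6,0,0,0,0],
  ],
)

```text
t: 10.83
position: [0.4721, -0.3022, 0.3763]
orientation: [-0.031, 1.0, 0.0, -0.001]
contact_force: [-0.0, -1.1, -2.6]
width: 0.0272
finger_force: 58.7
```

```bash
cat >>h.py <<'E'
def lean(d,s):
    "points of the scraper in a frame at grasp point: X along tool x reversed (away from robot), Y, Z up"
    P=cloud(d).reshape(-1,3);G=s["position"]-[0,0,.054];y=yaw(s)-np.pi
    Q=(P-G)@np.array([[np.cos(y),-np.sin(y),0],[np.sin(y),np.cos(y),0],[0,0,1]])
    return Q
E
python3 - <<'E'
from h import *
from bench import arm
s=rep(arm);print(s["position"])
d=arm.snapshot("scene");cv2.imwrite("pics/e.png",cv2.resize(d["frame"][130:310,300:480],None,fx=3.3,fy=3.3)[:,:,::-1])
Q=lean(d,s)
m=(abs(Q[:,1])<.05)&(Q[:,2]<-.06)&(Q[:,2]>-.16)&(Q[:,0]>-.02)&(Q[:,0]<.15)
q=Q[m];print(len(q))
for a,b in((-.16,-.14),(-.14,-.13),(-.13,-.12),(-.12,-.11),(-.11,-.1),(-.1,-.09),(-.09,-.08),(-.08,-.07),(-.07,-.06)):
    p=q[(q[:,2]>a)&(q[:,2]<b)]
    if len(p):print(a,len(p),p.mean(0).round(4),np.percentile(p[:,:2],[5,95],axis=0).round(3).tolist())
E
```

```text
10.8333 [ 0.4721 -0.3022  0.3763] 183.51 [-0.03 -1.09 -2.56] [-0.012  0.108  0.017] 0.0272 58.7
[ 0.47214037 -0.30221758  0.37627387]
229
-0.14 1 [ 0.0848 -0.0172 -0.1316] [[0.085, -0.017], [0.085, -0.017]]
-0.13 22 [ 0.0781 -0.0012 -0.1237] [[0.075, -0.041], [0.082, 0.039]]
-0.12 29 [ 0.0727 -0.0108 -0.115 ] [[0.07, -0.046], [0.077, 0.033]]
-0.11 32 [ 0.0666 -0.0029 -0.1052] [[0.064, -0.045], [0.07, 0.037]]
-0.1 18 [ 0.0615 -0.0161 -0.0968] [[0.058, -0.045], [0.064, 0.03]]
-0.09 17 [ 0.0493 -0.012  -0.0833] [[0.044, -0.045], [0.059, 0.031]]
-0.08 52 [ 0.0453 -0.0114 -0.0743] [[0.041, -0.045], [0.053, 0.04]]
-0.07 58 [ 0.0436 -0.0123 -0.0667] [[0.032, -0.044], [0.053, 0.037]]
```

View pics/e.png

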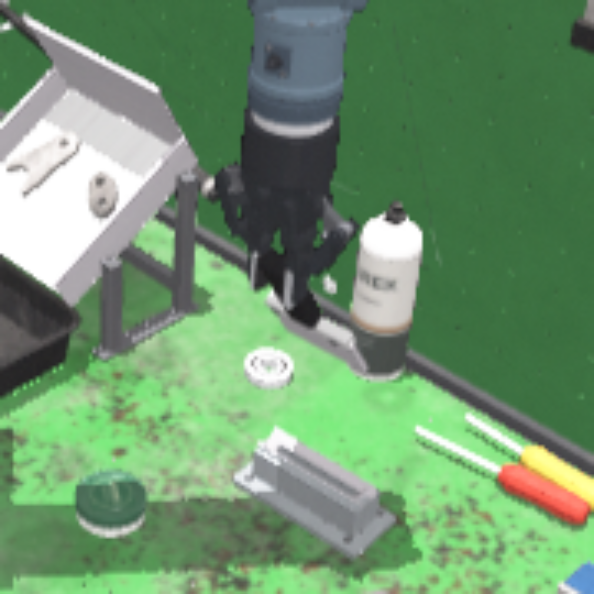

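```bash
cat >>h.py <<'E'
RT=cv2.Rodrigues(np.array([0,0,-.0155]))[0]@cv2.Rodrigues(np.array([0,-np.pi/6,0]))[0]
OT=np.array([.526,.131,.095]); TIP=np.array([.082,-.002,-.129])
def tcp_for(t,y=np.radians(179.1)):
    a=y-np.pi;Rz=np.array([[np.cos(a),-np.sin(a),0],[np.sin(a),np.cos(a),0],[0,0,1]])
    return OT+RT@np.array(t)-Rz@TIP+[0,0,.054]
def tip_tray(s):
    a=yaw(s)-np.pi;Rz=np.array([[np.cos(a),-np.sin(a),0],[np.sin(a),np.cos(a),0],[0,0,1]])
    return (s["position"]-[0,0,.054]+Rz@TIP-OT)@RT
E
python3 - <<'E'
from h import *
from bench import arm
s=arm.state();Y=np.radians(179.1)
A=tcp_for([.183,.052,.14]);B=tcp_for([.183,.052,0]);C=tcp_for([-.02,.052,0]);print(A,B,C)
print(go(s["position"],yaw(s),A,Y),go(A,Y,B),go(B,Y,C))
E
```

```text
[0.53331952 0.18491008 0.49074356] [0.60331111 0.18382512 0.3695    ] [0.42752907 0.18654996 0.268     ]
spin 0.098 shift [-0.0717, 0.6505, -0.1536] rows>=13.4 spin 0.000 shift [-0.0933, 0.0, 0.1617] rows>=3.7 spin 0.000 shift [0.2344, -0.0, 0.1353] rows>=5.4
```

Request:
drive_tool(
  increments=[
    [0.6,0,0,-0.0384,0.098],
    [0.6,0,0,-0.0384,0],
    [0.6,0,0,-0.0384,0],
    [0.6,0,0,-0.0384,0],
    [0.6,-0.0045,0.03,0,0],
    [0.6,-0.0045,0.0414,0,0],
    [0.6,-0.0045,0.0414,0,0],
    [0.6,-0.0045,0.0414,0,0],
    [0.6,-0.0045,0.0414,0,0],
    [0.6,-0.0045,0.0414,0,0],
  ],
  newtons=100,
)

```text
t: 11.72
position: [0.4951, -0.1235, 0.4907]
orientation: [0.008, 1.0, 0.001, -0.002]
contact_force: [0.3, -0.3, -2.2]
width: 0.0267
finger_force: 99.3
```

Request:
drive_tool(
  increments=[
    [0.6,-0.0045,0.0414,0,0],
    [0.6,-0.0045,0.0414,0,0],
    [0.6,-0.0045,0.0414,0,0],
    [0.6,-0.0045,0.0414,0,0],
    [0.6,-0.0045,0.0414,0,0],
    [0.6,-0.0045,0.0414,0,0],
    [0.6,-0.0045,0.0414,0,0],
    [0.6,-0.0045,0.0414,0,0],
    [0.6,-0.0045,0.0414,0,0],
    [0.6,-0.0045,0.041,0,0],
  ],
)

```text
t: 12.55
position: [0.5338, 0.1862, 0.4906]
orientation: [0.008, 1.0, -0.001, -0.002]
contact_force: [0.8, 0.4, -2.2]
width: 0.0268
finger_force: 99.3
```

```bash
python3 - <<'E'
from h import *
from bench import arm
s=rep(arm);print(tip_tray(s),s["q"].round(2))
for c in("scene","top"):
  d=arm.snapshot(c);Q=lean(d,s)
  cv2.imwrite(f"pics/f{c}.png",cv2.resize(d["frame"][90:290,220:420],None,fx=3,fy=3)[:,:,::-1])
  m=(abs(Q[:,1])<.06)&(Q[:,2]<-.06)&(Q[:,2]>-.16)&(Q[:,0]>-.02)&(Q[:,0]<.15);q=Q[m];print(c,len(q))
  for a in(-.15,-.14,-.13,-.12,-.11,-.1,-.09,-.08):
    p=q[(q[:,2]>a)&(q[:,2]<a+.01)]
    if len(p):print(a,len(p),p.mean(0).round(4),np.percentile(p[:,:2],[2,98],axis=0).round(3).tolist())
E
```

```text
12.55 [0.5338 0.1862 0.4906] 179.09 [ 0.79  0.4  -2.17] [-0.02   0.034  0.01 ] 0.0268 99.3
[0.18333092 0.05333101 0.13961187] [ 0.22  0.42  0.64  1.79 -0.    0.24]
scene 217
-0.15 10 [ 0.1179 -0.0289 -0.1455] [[0.114, -0.055], [0.121, -0.0]]
-0.14 26 [ 0.1141 -0.0279 -0.1364] [[0.11, -0.056], [0.121, 0.007]]
-0.13 15 [ 0.0778 -0.0121 -0.1239] [[0.074, -0.046], [0.085, 0.03]]
-0.12 25 [ 0.0726 -0.0093 -0.1153] [[0.069, -0.048], [0.077, 0.039]]
-0.11 21 [ 0.0662 -0.0122 -0.1053] [[0.062, -0.047], [0.071, 0.038]]
-0.1 24 [ 0.0602 -0.0092 -0.0958] [[0.056, -0.046], [0.066, 0.041]]
-0.09 12 [ 0.05   -0.0188 -0.0833] [[0.045, -0.046], [0.057, 0.025]]
-0.08 38 [ 0.0452 -0.0145 -0.0748] [[0.037, -0.048], [0.058, 0.041]]
top 470
-0.15 27 [ 0.1243 -0.007  -0.1467] [[0.119, -0.053], [0.127, 0.049]]
-0.14 131 [ 0.1163 -0.0037 -0.1341] [[0.113, -0.057], [0.121, 0.049]]
-0.13 20 [ 0.0916 -0.0153 -0.1235] [[0.083, -0.057], [0.117, 0.034]]
-0.12 42 [ 0.0798 -0.0053 -0.1148] [[0.076, -0.038], [0.083, 0.025]]
-0.11 37 [ 0.0735 -0.0133 -0.1051] [[0.069, -0.038], [0.076, 0.018]]
-0.1 39 [ 0.0676 -0.0089 -0.0953] [[0.064, -0.037], [0.071, 0.016]]
-0.09 13 [ 0.0625 -0.0119 -0.0867] [[0.059, -0.039], [0.064, 0.009]]
-0.08 44 [ 0.0502 -0.022  -0.0725] [[0.043, -0.038], [0.06, -0.001]]
```

View pics/fscene.png

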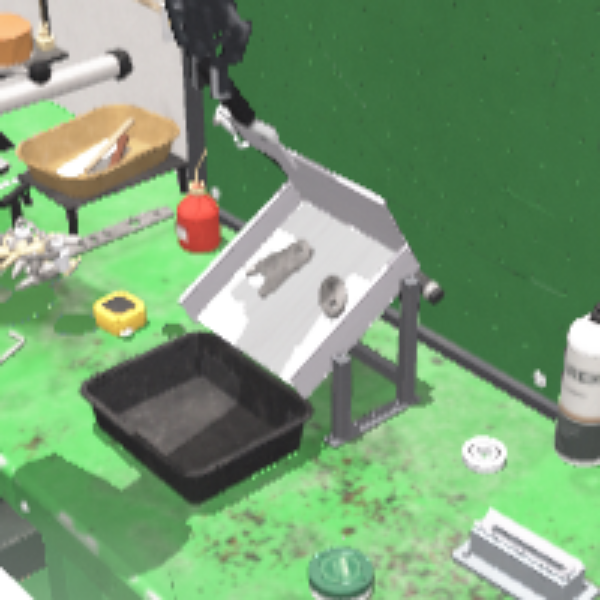

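Request:
drive_tool(
  increments=[
    [0.6,-0.0122,0,0.0211,0],
    [0.6,-0.0122,0,0.0211,0],
    [0.6,-0.0122,0,0.0211,0],
    [0.6,-0.0122,0,0.0211,0],
    [0.6,-0.0122,0,0.0211,0],
    [0.6,-0.0122,0,0.0211,0],
    [0.6,-0.0081,0,0.0141,0],
    [0.6,0,0,0,0],
    [0.6,0,0,0,0],
    [0.6,0,0,0,0],
  ],
)

```text
t: 13.48
position: [0.5948, 0.1835, 0.3878]
orientation: [0.008, 1.0, -0.0, 0.0]
contact_force: [-0.0, 0.0, -1.7]
width: 0.0268
finger_force: 99.7
```

```bash
python3 - <<'E'
from h import *
from bench import arm
s=rep(arm);print(tip_tray(s),s["q"].round(2))
E
```

```text
13.4833 [0.5948 0.1835 0.3878] 179.08 [-0.02  0.04 -1.73] [0.036 0.109 0.031] 0.0268 99.7
[0.18475773 0.05148877 0.02006661] [ 0.2   0.49  0.47  1.55 -0.    0.21]
```

Request:
drive_tool(
  increments=[
    [0.6,-0.0013,0,0.0023,0],
    [0.6,-0.0013,0,0.0023,0],
    [0.6,-0.0013,0,0.0023,0],
    [0.6,-0.0013,0,0.0023,0],
    [0.6,-0.0013,0,0.0023,0],
    [0.6,-0.0013,0,0.0023,0],
    [0.6,-0.0013,0,0.0023,0],
    [0.6,-0.0013,0,0.0023,0],
    [0.6,0,0,0,0],
    [0.6,0,0,0,0],
  ],
)

```text
t: 14.32
position: [0.6028, 0.1835, 0.3731]
orientation: [0.008, 1.0, -0.0, -0.0]
contact_force: [-0.4, 0.1, -1.9]
width: 0.027
finger_force: 99.7
```

Request:
drive_tool(
  increments=[
    [0.6,-0.0007,0,0.0012,0],
    [0.6,-0.0007,0,0.0012,0],
    [0.6,-0.0007,0,0.0012,0],
    [0.6,-0.0007,0,0.0012,0],
    [0.6,-0.0007,0,0.0012,0],
    [0.6,-0.0007,0,0.0012,0],
    [0.6,0,0,0,0],
    [0.6,0,0,0,0],
    [0.6,0,0,0,0],
    [0.6,0,0,0,0],
  ],
)

```text
t: 15.15
position: [0.606, 0.1835, 0.3681]
orientation: [0.008, 1.0, -0.0, 0.0]
contact_force: [0.2, -0.7, -2.2]
width: 0.0272
finger_force: 99.7
```

Request:
drive_tool(
  increments=[
    [0.6,-0.0007,0,0.0012,0],
    [0.6,-0.0007,0,0.0012,0],
    [0.6,-0.0007,0,0.0012,0],
    [0.6,-0.0007,0,0.0012,0],
    [0.6,0,0,0,0],
    [0.6,0,0,0,0],
    [0.6,0,0,0,0],
    [0.6,0,0,0,0],
    [0.6,0,0,0,0],
    [0.6,0,0,0,0],
  ],
)

```text
t: 15.98
position: [0.6082, 0.1835, 0.3644]
orientation: [0.008, 1.0, -0.0, 0.0]
contact_force: [-0.6, -0.2, -1.6]
width: 0.0268
finger_force: 99.8
```

```bash
python3 - <<'E'
from h import *
from bench import arm
s=rep(arm);print(tip_tray(s),RT.T@(s["contact_force"]+[0,0,2.2]))
E
```

```text
15.9833 [0.6082 0.1835 0.3644] 179.08 [-0.57 -0.17 -1.64] [0.013 0.099 0.   ] 0.0268 99.8
[ 0.18465703  0.05168361 -0.00682446] [-0.21052709 -0.18349368  0.76987146]
```

Request:
drive_tool(
  increments=[
    [0.6,-0.0007,0,0.0012,0],
    [0.6,-0.0007,0,0.0012,0],
    [0.6,-0.0007,0,0.0012,0],
    [0.6,0,0,0,0],
    [0.6,0,0,0,0],
    [0.6,0,0,0,0],
    [0.6,0,0,0,0],
    [0.6,0,0,0,0],
    [0.6,0,0,0,0],
    [0.6,0,0,0,0],
  ],
)

```text
t: 16.82
position: [0.6096, 0.1834, 0.3619]
orientation: [0.008, 1.0, -0.0, 0.0]
contact_force: [-3.8, -0.7, 4.5]
width: 0.0267
finger_force: 100.1
```

```bash
python3 - <<'E'
from h import *
from bench import arm
s=rep(arm);print(tip_tray(s),RT.T@(s["contact_force"]+[0,0,2.2]))
E
```

```text
16.8167 [0.6096 0.1834 0.3619] 179.08 [-3.83 -0.74  4.52] [-0.079  0.743  0.047] 0.0267 100.1
[ 0.18466601  0.05167129 -0.00978831] [ 0.05714155 -0.79952222  7.73121138]
```

Request:
drive_tool(
  increments=[
    [0.6,0.005,0,0.0029,0],
    [0.6,0.0115,0,0.0067,0],
    [0.6,0.0115,0,0.0067,0],
    [0.6,0.0115,0,0.0067,0],
    [0.6,0.0115,0,0.0067,0],
    [0.6,0.0115,0,0.0067,0],
    [0.6,0.0115,0,0.0067,0],
    [0.6,0.0115,0,0.0067,0],
    [0.6,0.0115,0,0.0067,0],
    [0.6,0.0115,0,0.0067,0],
  ],
)

```text
t: 17.65
position: [0.5307, 0.1851, 0.3161]
orientation: [0.008, 1.0, 0.001, 0.004]
contact_force: [1.2, 0.5, 6.4]
width: 0.0264
finger_force: 100.7
```

```bash
python3 - <<'E'
from h import *
from bench import arm
s=rep(arm);print(tip_tray(s),RT.T@(s["contact_force"]+[0,0,2.2]))
d=arm.snapshot("scene");cv2.imwrite("pics/g.png",cv2.resize(d["frame"][90:290,220:420],None,fx=3,fy=3)[:,:,::-1])
E
```

```text
17.65 [0.5307 0.1851 0.3161] 179.07 [1.15 0.48 6.4 ] [-0.011 -0.977 -0.041] 0.0264 100.7
[ 0.09340057  0.05207159 -0.00990682] [5.29380184 0.49712836 6.87635289]
```

View pics/g.png

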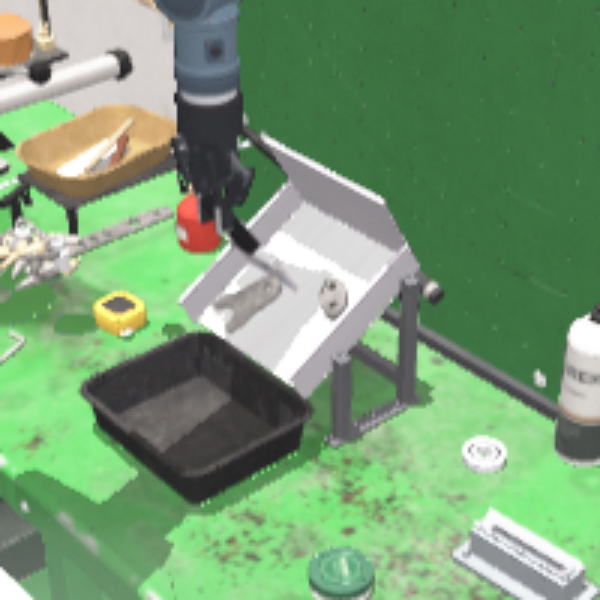

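Request:
drive_tool(
  increments=[
    [0.6,0.0115,0,0.0067,0],
    [0.6,0.0115,0,0.0067,0],
    [0.6,0.0115,0,0.0067,0],
    [0.6,0.0115,0,0.0067,0],
    [0.6,0.0115,0,0.0067,0],
    [0.6,0.0115,0,0.0067,0],
    [0.6,0.0115,0,0.0067,0],
    [0.6,0.0115,0,0.0067,0],
    [0.6,0.0115,0,0.0067,0],
    [0.6,0.0115,0,0.0067,0],
  ],
)

```text
t: 18.53
position: [0.4454, 0.1867, 0.2663]
orientation: [0.008, 1.0, 0.001, 0.005]
contact_force: [1.0, 0.0, 9.6]
width: 0.0267
finger_force: 100.8
```

```bash
python3 - <<'E'
from h import *
from bench import arm
s=rep(arm);print(tip_tray(s),RT.T@(s["contact_force"]+[0,0,2.2]))
for c in("scene","top"):
  d=arm.snapshot(c)
  for n in("fork_plate","flange"):print(c,n,[(np.round(r["position"],3).tolist(),round(r["p"],2)) for r in arm.place_of(c,n)[:2]])
E
```

```text
18.5333 [0.4454 0.1867 0.2663] 179.07 [0.97 0.01 9.63] [ 0.013 -1.249 -0.053] 0.0267 100.8
[-0.0053451   0.0523944  -0.01037261] [6.75444601 0.02094842 9.75509542]
scene fork_plate []
scene flange [([0.631, 0.079, 0.151], 0.66)]
top fork_plate [([0.404, -0.174, 0.002], 0.46)]
top flange [([0.63, 0.081, 0.145], 0.59)]
```

Request:
drive_tool(
  increments=[
    [0.6,0.0058,0,0.0033,0],
    [0.6,0.0058,0,0.0033,0],
    [0.6,0.0058,0,0.0033,0],
    [0.6,0.0058,0,0.0033,0],
    [0.6,0,0,0,0],
    [0.6,0,0,0,0],
    [0.6,0,0,0,0],
    [0.6,0,0,0,0],
    [0.6,0,0,0,0],
    [0.6,0,0,0,0],
  ],
)

```text
t: 19.67
position: [0.425, 0.1864, 0.2542]
orientation: [0.008, 1.0, 0.0, 0.0]
contact_force: [-0.7, 0.3, -1.1]
width: 0.0269
finger_force: 99.8
```

```bash
python3 - <<'E'
from h import *
from bench import arm
s=rep(arm);print(tip_tray(s),RT.T@(s["contact_force"]+[0,0,2.2]))
for c in("scene","top"):
  d=arm.snapshot(c)
  cv2.imwrite(f"pics/h{c}.png",d["frame"][:,:,::-1])
  for n in("fork_plate",):print(c,n,[(np.round(r["position"],3).tolist(),round(r["p"],2)) for r in arm.place_of(c,n)[:2]])
  q=(cloud(d)-OT)@RT;q=q[(abs(q[...,1])<.1)&(q[...,2]>.001)&(q[...,2]<.02)&(q[...,0]>-.05)&(q[...,0]<.19)]
  print(len(q),q.min(0).round(3),q.max(0).round(3))
  Q=lean(d,s);m=(abs(Q[:,1])<.05)&(Q[:,2]<-.06)&(Q[:,2]>-.16)&(Q[:,0]>-.02)&(Q[:,0]<.11);q=Q[m]
  for a in(-.15,-.14,-.13,-.12,-.11,-.1,-.09):
    p=q[(q[:,2]>a)&(q[:,2]<a+.01)]
    if len(p):print(a,len(p),p.mean(0).round(4),np.percentile(p[:,:2],[2,98],axis=0).round(3).tolist())
E
```

```text
19.6667 [0.425  0.1864 0.2542] 179.08 [-0.74  0.31 -1.15] [-0.005  0.114 -0.028] 0.0269 99.8
[-0.02912019  0.05179989 -0.01064189] [-0.12277237  0.29850214  1.28595582]
scene fork_plate [([0.461, 0.208, 0.015], 0.73)]
160 [-0.031 -0.078  0.001] [0.184 0.1   0.019]
-0.15 14 [ 0.0731  0.0159 -0.1453] [[-0.009, -0.045], [0.11, 0.05]]
-0.14 4 [ 0.0607  0.0292 -0.1376] [[0.023, -0.026], [0.107, 0.049]]
-0.13 5 [ 0.0791 -0.0117 -0.1239] [[0.076, -0.046], [0.082, 0.024]]
-0.12 27 [ 0.0915 -0.0069 -0.1128] [[0.07, -0.05], [0.109, 0.038]]
-0.11 42 [ 0.0992 -0.0012 -0.1061] [[0.066, -0.047], [0.11, 0.049]]
-0.1 10 [ 0.0902  0.02   -0.0954] [[0.064, -0.045], [0.109, 0.049]]
-0.09 17 [ 0.0705  0.0055 -0.0837] [[0.045, -0.048], [0.104, 0.049]]
top fork_plate [([0.459, 0.202, 0.018], 0.39)]
282 [-0.025 -0.098  0.001] [0.172 0.098 0.02 ]
-0.15 1 [ 0.1069  0.0493 -0.148 ] [[0.107, 0.049], [0.107, 0.049]]
-0.13 12 [ 8.460e-02  1.000e-04 -1.215e-01] [[0.082, -0.044], [0.086, 0.037]]
-0.12 55 [ 0.0848 -0.0029 -0.1144] [[0.077, -0.043], [0.106, 0.036]]
-0.11 123 [ 0.0946 -0.0002 -0.1061] [[0.072, -0.045], [0.11, 0.045]]
-0.1 51 [ 0.0699 -0.0085 -0.0956] [[0.065, -0.044], [0.074, 0.032]]
-0.09 35 [ 0.0638 -0.0041 -0.0861] [[0.062, -0.041], [0.066, 0.032]]
```

Request:
drive_tool(
  increments=[
    [0.6,0.0067,0,-0.0116,0],
    [0.6,0.0067,0,-0.0116,0],
    [0.6,0.0067,0,-0.0116,0],
    [0.6,-0.0309,0,-0.0178,0],
    [0.6,-0.0309,0,-0.0178,0],
    [0.6,-0.0309,0,-0.0178,0],
    [0.6,-0.0309,0,-0.0178,0],
    [0.6,-0.0309,0,-0.0178,0],
    [0.6,-0.0309,0,-0.0178,0],
    [0.6,0,0,0,0],
  ],
)

```text
t: 20.7
position: [0.5529, 0.1843, 0.3636]
orientation: [0.009, 1.0, 0.0, 0.004]
contact_force: [0.4, 0.1, -1.9]
width: 0.0271
finger_force: 99.8
```

Request:
drive_tool(
  increments=[
    [0.6,-0.0309,0,-0.0178,0],
    [0.6,-0.0309,0,-0.0178,0],
    [0.6,0,-0.0277,0,0],
    [0.6,0,-0.0277,0,0],
    [0.6,0,-0.0277,0,0],
    [0.6,0,-0.0277,0,0],
    [0.6,0,-0.0277,0,0],
    [0.6,0,0,0,0],
    [0.6,0,0,0,0],
    [0.6,0,0,0,0],
  ],
)

```text
t: 21.53
position: [0.5929, 0.0803, 0.3876]
orientation: [0.008, 1.0, 0.0, 0.0]
contact_force: [0.2, -0.0, -2.1]
width: 0.0268
finger_force: 99.9
```

```bash
python3 - <<'E'
from h import *
from bench import arm
s=rep(arm);print(tip_tray(s),RT.T@(s["contact_force"]+[0,0,2.2]))
d=arm.snapshot("top")
for n in("fork_plate","flange"):print(n,[(np.round(r["position"],3).tolist(),round(r["p"],2)) for r in arm.place_of("top",n)[:2]])
E
```

```text
21.5333 [0.5929 0.0803 0.3876] 179.1 [ 0.22 -0.   -2.06] [-0.001  0.118 -0.006] 0.0268 99.9
[ 0.18441387 -0.05166471  0.02013471] [0.26243302 0.00064613 0.01478913]
fork_plate []
flange []
```

Request:
drive_tool(
  increments=[
    [0.6,-0.0029,0,0.0051,0],
    [0.6,-0.0029,0,0.0051,0],
    [0.6,-0.0029,0,0.0051,0],
    [0.6,-0.0029,0,0.0051,0],
    [0.6,-0.0029,0,0.0051,0],
    [0.6,-0.001,0,0.0017,0],
    [0.6,-0.001,0,0.0017,0],
    [0.6,-0.001,0,0.0017,0],
    [0.6,-0.001,0,0.0017,0],
    [0.6,-0.001,0,0.0017,0],
  ],
)

```text
t: 22.52
position: [0.6075, 0.0795, 0.3622]
orientation: [0.008, 1.0, -0.0, -0.0]
contact_force: [-4.5, -1.6, 3.8]
width: 0.0267
finger_force: 100.7
```

```bash
python3 - <<'E'
from h import *
from bench import arm
s=rep(arm);print(tip_tray(s),RT.T@(s["contact_force"]+[0,0,2.2]))
E
```

```text
22.5167 [0.6075 0.0795 0.3622] 179.08 [-4.54 -1.56  3.76] [-0.092  1.037  0.039] 0.0267 100.7
[ 0.1843386  -0.05228687 -0.00922928] [-0.93389459 -1.62965496  7.41891592]
```

Request:
drive_tool(
  increments=[
    [0.6,0.005,0,0.0029,0],
    [0.6,0.0115,0,0.0067,0],
    [0.6,0.0115,0,0.0067,0],
    [0.6,0.0115,0,0.0067,0],
    [0.6,0.0115,0,0.0067,0],
    [0.6,0.0115,0,0.0067,0],
    [0.6,0.0115,0,0.0067,0],
    [0.6,0.0115,0,0.0067,0],
    [0.6,0.0115,0,0.0067,0],
    [0.6,0.0115,0,0.0067,0],
  ],
)

```text
t: 23.35
position: [0.5284, 0.081, 0.3164]
orientation: [0.008, 1.0, 0.0, 0.004]
contact_force: [0.1, 0.5, 6.7]
width: 0.027
finger_force: 100.9
```

```bash
python3 - <<'E'
from h import *
from bench import arm
s=rep(arm);print(tip_tray(s),RT.T@(s["contact_force"]+[0,0,2.2]))
d=arm.snapshot("scene")
for n in("fork_plate","flange"):print(n,[(np.round(r["position"],3).tolist(),round(r["p"],2)) for r in arm.place_of("scene",n)[:2]])
E
```

```text
23.35 [0.5284 0.081  0.3164] 179.08 [0.09 0.48 6.71] [ 0.105 -0.822  0.061] 0.027 100.9
[ 0.09298749 -0.05197826 -0.00929592] [4.52523562 0.48137649 7.67523351]
fork_plate [([0.46, 0.207, 0.016], 0.73), ([0.563, -0.3, -0.001], 0.57)]
flange [([0.592, 0.079, 0.129], 0.45)]
```

Request:
drive_tool(
  increments=[
    [0.6,0.0115,0,0.0067,0],
    [0.6,0.0115,0,0.0067,0],
    [0.6,0.0115,0,0.0067,0],
    [0.6,0.0115,0,0.0067,0],
    [0.6,0.0115,0,0.0067,0],
    [0.6,0.0115,0,0.0067,0],
    [0.6,0.0115,0,0.0067,0],
    [0.6,0.0115,0,0.0067,0],
    [0.6,0.0115,0,0.0067,0],
    [0.6,0.0115,0,0.0067,0],
  ],
)

```text
t: 24.33
position: [0.4437, 0.0823, 0.2664]
orientation: [0.008, 1.0, 0.0, 0.005]
contact_force: [0.6, 0.5, 9.2]
width: 0.0269
finger_force: 101.1
```

Request:
drive_tool(
  increments=[
    [0.6,0.0058,0,0.0033,0],
    [0.6,0.0058,0,0.0033,0],
    [0.6,0.0058,0,0.0033,0],
    [0.6,0.0058,0,0.0033,0],
    [0.6,0,0,0,0],
    [0.6,0,0,0,0],
    [0.6,0,0,0,0],
    [0.6,0,0,0,0],
    [0.6,0,0,0,0],
    [0.6,0,0,0,0],
  ],
)

```text
t: 25.17
position: [0.4232, 0.0825, 0.2541]
orientation: [0.008, 1.0, -0.0, 0.0]
contact_force: [-0.2, 0.5, -2.5]
width: 0.027
finger_force: 99.8
```

```bash
python3 - <<'E'
from h import *
from bench import arm
s=rep(arm);print(tip_tray(s),RT.T@(s["contact_force"]+[0,0,2.2]))
for c in("scene","top"):
  d=arm.snapshot(c)
  for n in("fork_plate","flange"):print(n,[(np.round(r["position"],3).tolist(),round(r["p"],2)) for r in arm.place_of(c,n)[:2]])
E
```

```text
25.1667 [0.4232 0.0825 0.2541] 179.08 [-0.17  0.45 -2.49] [-0.09   0.116  0.   ] 0.027 99.8
[-0.02930164 -0.05211945 -0.01071754] [-0.29492415  0.44882608 -0.16379038]
fork_plate [([0.461, 0.209, 0.016], 0.44)]
flange [([0.44, 0.1, 0.009], 0.45)]
fork_plate [([0.507, 0.078, 0.075], 0.55), ([0.409, -0.176, 0.004], 0.19)]
flange []
```

```bash
python3 - <<'E'
from h import *
from bench import arm
s=arm.state();Y=np.radians(183.5);hx=np.array([np.cos(Y),np.sin(Y),0])*-1
H=np.array([.5607,-.297,0]);p=s["position"]
A=H-.081*hx+[0,0,.292];a2=np.array([p[0],p[1],.37])
print(A,go(p,yaw(s),a2,Y),go(a2,Y,[A[0],A[1],.37]),go(a2,Y,A))
E
```

```text
[ 0.47985108 -0.30194493  0.292     ] spin -0.098 shift [0.0, 0.0, -0.1547] rows>=3.1 spin 0.000 shift [-0.0444, -0.5163, 0.0] rows>=10.4 spin 0.000 shift [-0.0444, -0.5163, 0.104] rows>=10.6
```

Request:
drive_tool(
  increments=[
    [0.6,0,0,-0.0387,0],
    [0.6,0,0,-0.0387,0],
    [0.6,0,0,-0.0387,0],
    [0.6,0,0,-0.0386,0],
    [0.6,0,0,0,-0.098],
    [0.6,-0.0034,-0.0397,0,0],
    [0.6,-0.0034,-0.0397,0,0],
    [0.6,-0.0034,-0.0397,0,0],
    [0.6,-0.0034,-0.0397,0,0],
    [0.6,-0.0034,-0.0397,0,0],
  ],
)

```text
t: 26.3
position: [0.4447, -0.0666, 0.3702]
orientation: [-0.031, 1.0, -0.0, 0.0]
contact_force: [1.3, -0.6, -1.8]
width: 0.027
finger_force: 100.2
```

Request:
drive_tool(
  increments=[
    [0.6,-0.0034,-0.0397,0,0],
    [0.6,-0.0034,-0.0397,0,0],
    [0.6,-0.0034,-0.0397,0,0],
    [0.6,-0.0034,-0.0397,0,0],
    [0.6,-0.0034,-0.0397,0,0],
    [0.6,-0.0034,-0.0397,0,0],
    [0.6,-0.0034,-0.0397,0,0],
    [0.6,-0.0034,-0.0397,0.03,0],
    [0.6,0,0,0.037,0],
    [0.6,0,0,0.037,0],
  ],
)

```text
t: 27.13
position: [0.4801, -0.3043, 0.2912]
orientation: [-0.029, 1.0, -0.001, 0.001]
contact_force: [0.2, -0.2, -3.6]
width: 0.027
finger_force: 100.5
```

Request:
drive_tool(
  increments=[
    [0.6,0,0,0,0],
    [0.6,0,0,0,0],
    [0.6,0,0,0,0],
    [0.6,0,0,0,0],
    [0.6,0,0,0,0],
    [0.6,0,0,0,0],
    [0.6,0,0,0,0],
    [0.6,0,0,0,0],
    [0.6,0,0,0,0],
    [0.6,0,0,0,0],
  ],
)

```text
t: 27.97
position: [0.4797, -0.3018, 0.2921]
orientation: [-0.031, 1.0, -0.0, 0.0]
contact_force: [-0.4, -0.2, -1.7]
width: 0.0268
finger_force: 100.3
```

```bash
python3 - <<'E'
from h import *
from bench import arm
s=rep(arm)
print(go(s["position"],yaw(s),[.47985,-.30194,.225],np.radians(183.5)))
for c in("scene","top"):
  d=arm.snapshot(c);np.savez(f"{c}1.npz",**d);Q=lean(d,s)
  m=(abs(Q[:,1])<.06)&(Q[:,2]<-.06)&(Q[:,2]>-.24)&(Q[:,0]>-.02)&(Q[:,0]<.13);q=Q[m];print(c)
  for a in np.arange(-.24,-.07,.01):
    p=q[(q[:,2]>a)&(q[:,2]<a+.01)]
    if len(p)>3:print(a.round(2),len(p),p.mean(0).round(4),np.percentile(p[:,:2],[2,98],axis=0).round(3).tolist())
  for n in("holder","fork_plate","flange"):print(n,[(np.round(r["position"],3).tolist(),round(r["p"],2)) for r in arm.place_of(c,n)[:2]])
E
```

```text
27.9667 [ 0.4797 -0.3018  0.2921] 183.5 [-0.38 -0.18 -1.75] [-0.028  0.046 -0.012] 0.0268 100.3
spin -0.000 shift [-0.0002, -0.0002, 0.0895] rows>=1.8
scene
-0.24 364 [ 0.029  -0.001  -0.2364] [[-0.018, -0.058], [0.064, 0.056]]
-0.23 118 [ 0.0572 -0.0037 -0.2265] [[0.045, -0.056], [0.066, 0.058]]
-0.22 80 [ 0.0635 -0.0012 -0.2148] [[0.058, -0.06], [0.091, 0.055]]
-0.21 133 [ 0.0723 -0.002  -0.2045] [[0.057, -0.058], [0.09, 0.054]]
-0.2 252 [ 0.0784 -0.0002 -0.1952] [[0.06, -0.058], [0.097, 0.055]]
-0.19 51 [ 0.0821 -0.0075 -0.188 ] [[0.063, -0.058], [0.096, 0.055]]
-0.13 16 [ 0.0794 -0.0111 -0.1245] [[0.076, -0.045], [0.084, 0.036]]
-0.12 23 [ 0.0726 -0.0021 -0.1151] [[0.069, -0.046], [0.074, 0.04]]
-0.11 30 [ 0.0669 -0.0097 -0.1053] [[0.063, -0.045], [0.072, 0.04]]
-0.1 7 [ 0.0617 -0.0174 -0.0966] [[0.059, -0.046], [0.064, 0.035]]
-0.09 11 [ 0.0505 -0.0138 -0.0837] [[0.046, -0.046], [0.06, 0.036]]
-0.08 52 [ 0.0454 -0.01   -0.0737] [[0.037, -0.045], [0.054, 0.041]]
holder [([0.523, 0.395, -0.004], 0.74), ([0.564, -0.3, -0.001], 0.71)]
fork_plate [([0.463, 0.206, 0.016], 0.6)]
flange
[... 306 characters left out ...]
]
-0.2 114 [ 0.0864  0.0242 -0.1944] [[0.063, -0.056], [0.103, 0.059]]
-0.19 68 [ 0.0874  0.0241 -0.1871] [[0.068, -0.053], [0.098, 0.059]]
-0.13 16 [ 0.0851  0.0079 -0.1218] [[0.084, -0.038], [0.086, 0.043]]
-0.12 53 [ 0.0811  0.     -0.1149] [[0.077, -0.041], [0.085, 0.045]]
-0.11 53 [ 0.0752  0.0008 -0.1053] [[0.072, -0.042], [0.079, 0.044]]
-0.1 62 [ 0.0685  0.0012 -0.0945] [[0.064, -0.041], [0.072, 0.045]]
-0.09 30 [ 0.0635  0.0092 -0.0868] [[0.057, -0.042], [0.066, 0.046]]
-0.08 41 [ 0.0556  0.0098 -0.0726] [[0.043, -0.034], [0.061, 0.046]]
holder [([0.563, -0.295, 0.001], 0.83)]
fork_plate [([0.46, 0.203, 0.017], 0.57)]
flange [([0.442, 0.102, 0.0], 0.66), ([0.527, 0.394, 0.0], 0.64)]
```

Request:
drive_tool(
  increments=[
    [0.6,0.0027,0,0.02,0],
    [0.6,0,0,0.02,0],
    [0.6,0,0,0.02,0],
    [0.6,0,0,0.015,0],
    [0.6,0,0,0.01,0],
    [0.6,0,0,0.007,0],
    [0.6,0,0,0,0],
    [0.6,0,0,0,0],
    [0.6,0,0,0,0],
    [0.6,0,0,0,0],
  ],
  newtons=40,
)

```text
t: 29.2
position: [0.4781, -0.3023, 0.224]
orientation: [-0.03, 1.0, -0.001, 0.001]
contact_force: [0.3, -0.2, -2.3]
width: 0.0271
finger_force: 100.7
```

```bash
python3 - <<'E'
from h import *
from bench import arm
s=rep(arm)
E
```

```text
29.2 [ 0.4781 -0.3023  0.224 ] 183.49 [ 0.35 -0.23 -2.31] [0.025 0.073 0.015] 0.0271 100.7
```

Request:
drive_tool(
  increments=[
    [0.6,-0.0067,0,0,0],
    [0.6,-0.008,0,-0.0043,0],
    [0.6,-0.008,0,-0.0043,0],
    [0.6,-0.008,0,-0.0042,0],
    [0.6,-0.0088,0,-0.0032,0],
    [0.6,-0.0088,0,-0.0032,0],
    [0.6,-0.0088,0,-0.0032,0],
    [0.6,0,0,0,0],
    [0.6,0,0,0,0],
    [0.6,0,0,0,0],
  ],
)

```text
t: 30.03
position: [0.5195, -0.2995, 0.242]
orientation: [-0.031, 1.0, -0.001, -0.001]
contact_force: [-7.8, 0.2, 9.5]
width: 0.0267
finger_force: 103.9
```

```bash
cat >>h.py <<'E'
def prof(arm,s):
  for c in("scene","top"):
    d=arm.snapshot(c);Q=lean(d,s)
    m=(abs(Q[:,1])<.06)&(Q[:,2]<-.05)&(Q[:,2]>-.16)&(Q[:,0]>-.03)&(Q[:,0]<.1);q=Q[m];print(c)
    for a in np.arange(-.16,-.05,.01):
      p=q[(q[:,2]>a)&(q[:,2]<a+.01)]
      if len(p)>3:print(a.round(2),len(p),p.mean(0).round(4),np.percentile(p[:,:2],[2,98],axis=0).round(3).tolist())
E
python3 - <<'E'
from h import *
from bench import arm
s=rep(arm);prof(arm,s)
E
```

```text
30.0333 [ 0.5195 -0.2995  0.242 ] 183.5 [-7.79  0.16  9.52] [0.244 2.056 0.175] 0.0267 103.9
scene
-0.16 131 [ 0.032   0.0008 -0.1543] [[0.018, -0.053], [0.051, 0.053]]
-0.15 192 [ 0.0349 -0.0036 -0.1457] [[0.019, -0.059], [0.055, 0.056]]
-0.14 64 [ 0.0397  0.0016 -0.1366] [[0.023, -0.057], [0.053, 0.058]]
-0.13 38 [ 0.0408 -0.0046 -0.1253] [[0.038, -0.044], [0.048, 0.041]]
-0.12 38 [ 0.0372 -0.0053 -0.1155] [[0.034, -0.045], [0.04, 0.04]]
-0.11 36 [ 0.034  -0.0008 -0.1057] [[0.03, -0.044], [0.037, 0.043]]
-0.1 19 [ 0.0278 -0.0155 -0.0938] [[0.024, -0.047], [0.035, 0.037]]
-0.09 61 [ 0.0246 -0.0076 -0.0841] [[0.02, -0.046], [0.032, 0.042]]
-0.08 53 [ 0.0253 -0.0083 -0.0768] [[0.014, -0.046], [0.035, 0.038]]
-0.07 18 [ 0.0173 -0.0072 -0.0653] [[0.01, -0.016], [0.03, 0.01]]
-0.06 20 [ 0.013  -0.008  -0.0555] [[0.007, -0.016], [0.026, 0.007]]
top
-0.16 8 [ 0.0288  0.0394 -0.153 ] [[0.023, -0.011], [0.058, 0.059]]
-0.15 107 [ 0.046   0.0285 -0.1438] [[0.023, -0.036], [0.062, 0.059]]
-0.14 75 [ 0.049   0.0209 -0.1361] [[0.028, -0.03], [0.058, 0.057]]
-0.13 21 [ 0.0485  0.0088 -0.1252] [[0.046, -0.028], [0.05, 0.042]]
-0.12 15 [ 0.0448  0.0091 -0.1152] [[0.043, -0.024], [0.047, 0.046]]
-0.11 7 [ 0.0418  0.0304 -0.1073] [[0.038, 0.013], [0.044, 0.046]]
-0.09 15 [ 0.0333  0.0331 -0.0835] [[0.022, 0.01], [0.04, 0.046]]
-0.08 38 [ 0.0313  0.0316 -0.0761] [[0.024, 0.013], [0.036, 0.045]]
-0.07 9 [ 0.035   0.0025 -0.0666] [[0.031, -0.009], [0.037, 0.015]]
-0.06 9 [ 0.0296  0.0077 -0.0536] [[0.024, -0.005], [0.032, 0.015]]
```

Request:
drive_tool(
  increments=[
    [0.6,-0.0092,0,-0.003,0],
    [0.6,-0.0092,0,-0.0025,0],
    [0.6,-0.0092,0,-0.002,0],
    [0.6,-0.0094,0,-0.0015,0],
    [0.6,-0.0094,0,-0.001,0],
    [0.6,-0.0094,0,0,0],
    [0.6,0,0,0,0],
    [0.6,0,0,0,0],
    [0.6,0,0,0,0],
    [0.6,0,0,0,0],
  ],
)

```text
t: 30.97
position: [0.5627, -0.2971, 0.2499]
orientation: [-0.031, 1.0, -0.001, 0.001]
contact_force: [-3.8, 0.9, 8.1]
width: 0.0268
finger_force: 105.0
```

```bash
python3 - <<'E'
from h import *
from bench import arm
s=rep(arm);prof(arm,s)
E
```

```text
30.9667 [ 0.5627 -0.2971  0.2499] 183.5 [-3.79  0.95  8.07] [0.26  1.146 0.063] 0.0268 105.0
scene
-0.16 212 [-0.0099 -0.0024 -0.155 ] [[-0.024, -0.059], [0.009, 0.057]]
-0.15 96 [-0.0017  0.0002 -0.1456] [[-0.018, -0.058], [0.013, 0.058]]
-0.14 57 [ 0.0018 -0.0069 -0.1351] [[-0.002, -0.045], [0.008, 0.041]]
-0.13 61 [ 0.0014 -0.0007 -0.1248] [[-0.002, -0.043], [0.005, 0.042]]
-0.12 58 [ 0.0012 -0.0018 -0.1147] [[-0.003, -0.045], [0.005, 0.042]]
-0.11 44 [ 0.0002 -0.0045 -0.1054] [[-0.004, -0.046], [0.004, 0.043]]
-0.1 44 [-0.0034 -0.007  -0.0937] [[-0.007, -0.046], [0.003, 0.041]]
-0.09 97 [-0.0013 -0.0039 -0.0847] [[-0.008, -0.045], [0.008, 0.042]]
-0.08 24 [-0.005  -0.0066 -0.0746] [[-0.009, -0.032], [0.005, 0.009]]
-0.07 21 [-0.0051 -0.0054 -0.0652] [[-0.011, -0.016], [0.008, 0.009]]
-0.06 27 [-0.006  -0.0056 -0.0553] [[-0.011, -0.016], [0.004, 0.01]]
top
-0.16 120 [-0.0096  0.0088 -0.1531] [[-0.02, -0.047], [0.019, 0.059]]
-0.15 100 [-0.0062  0.0211 -0.146 ] [[-0.018, -0.046], [0.014, 0.059]]
-0.14 6 [ 0.0025  0.0333 -0.1372] [[-0.013, -0.016], [0.013, 0.051]]
-0.1 4 [-0.0012  0.0264 -0.0938] [[-0.003, -0.017], [0.003, 0.046]]
-0.09 40 [ 0.0021  0.0294 -0.0833] [[-0.004, -0.028], [0.01, 0.046]]
-0.08 12 [-0.      0.0259 -0.0783] [[-0.006, 0.011], [0.004, 0.043]]
-0.06 9 [-0.0068  0.0052 -0.0547] [[-0.008, -0.006], [-0.004, 0.015]]
```

Request:
drive_tool(
  increments=[
    [0.6,-0.006,0,0,0],
    [0.6,0,0,0,0],
    [0.6,0.0075,0,0,0],
    [0.6,0,0,0,0],
    [0.6,0,0,0.006,0],
    [0.6,0,0,0.006,0],
    [0.6,0,0,0.006,0],
    [0.6,0,0,0.006,0],
    [0.6,0,0,0,0],
    [0.6,0,0,0,0],
  ],
)

```text
t: 31.9
position: [0.5608, -0.2965, 0.2284]
orientation: [-0.031, 1.0, 0.0, -0.001]
contact_force: [0.4, -0.2, -2.2]
width: 0.0271
finger_force: 103.6
```

```bash
python3 - <<'E'
from h import *
from bench import arm
s=rep(arm);prof(arm,s)
E
```

```text
31.9 [ 0.5608 -0.2965  0.2284] 183.5 [ 0.38 -0.17 -2.25] [-0.005 -0.035  0.003] 0.0271 103.6
scene
-0.16 73 [-0.0199 -0.0017 -0.1552] [[-0.024, -0.058], [-0.015, 0.055]]
-0.15 79 [-0.0191 -0.0036 -0.1451] [[-0.024, -0.058], [-0.004, 0.054]]
-0.14 199 [-0.0105 -0.0036 -0.1342] [[-0.023, -0.058], [0.009, 0.054]]
-0.13 121 [-0.0037 -0.0056 -0.1251] [[-0.019, -0.059], [0.014, 0.057]]
-0.12 53 [-0.0013 -0.001  -0.1154] [[-0.004, -0.044], [0.002, 0.04]]
-0.11 50 [-0.0019 -0.0011 -0.1057] [[-0.005, -0.044], [0.001, 0.038]]
-0.1 45 [-0.0049 -0.0088 -0.0939] [[-0.009, -0.046], [0.003, 0.04]]
-0.09 89 [-0.003  -0.0035 -0.0845] [[-0.01, -0.045], [0.006, 0.041]]
-0.08 22 [-0.0062 -0.0079 -0.0754] [[-0.012, -0.035], [0.003, 0.009]]
-0.07 31 [-0.0075 -0.0039 -0.0647] [[-0.013, -0.016], [0.004, 0.014]]
-0.06 20 [-0.0064 -0.006  -0.0539] [[-0.012, -0.016], [0.008, 0.009]]
top
-0.16 18 [-0.0058 -0.0008 -0.1564] [[-0.025, -0.045], [0.032, 0.037]]
-0.15 11 [-0.017   0.0202 -0.1445] [[-0.019, -0.043], [-0.005, 0.057]]
-0.14 100 [-0.0067  0.017  -0.1331] [[-0.019, -0.035], [0.02, 0.058]]
-0.13 122 [-0.0048  0.0205 -0.126 ] [[-0.018, -0.038], [0.018, 0.058]]
-0.12 9 [-0.0024  0.03   -0.1182] [[-0.014, -0.012], [0.015, 0.059]]
-0.09 37 [-0.0001  0.0265 -0.0841] [[-0.005, -0.028], [0.009, 0.047]]
-0.08 23 [-0.0003  0.0222 -0.0777] [[-0.008, -0.024], [0.008, 0.045]]
-0.06 7 [-0.0077  0.0032 -0.0543] [[-0.009, -0.007], [-0.005, 0.015]]
```

Request:
drive_tool(
  increments=[
    [0.6,0,0,0.003,0],
    [0.6,0,0,0.003,0],
    [0.6,0,0,0.003,0],
    [0.6,0,0,0.003,0],
    [0.6,0,0,0.0025,0],
    [0.6,0,0,0.002,0],
    [0.6,0,0,0.002,0],
    [0.6,0,0,0,0],
    [0.6,0,0,0,0],
    [0.6,0,0,0,0],
  ],
)

```text
t: 32.83
position: [0.5611, -0.2969, 0.2156]
orientation: [-0.03, 1.0, -0.0, 0.0]
contact_force: [0.1, -0.4, -2.0]
width: 0.0273
finger_force: 103.6
```

Request:
drive_tool(
  increments=[
    [0.6,0,0,0.0015,0],
    [0.6,0,0,0.0015,0],
    [0.6,0,0,0.001,0],
    [0.6,0,0,0,0],
    [0.6,0,0,0,0],
    [0.6,0,0,0,0],
    [0.6,0,0,0,0],
    [0.6,0,0,0,0],
    [0.6,0,0,0,0],
    [0.6,0,0,0,0],
  ],
)

```text
t: 33.67
position: [0.561, -0.2968, 0.2125]
orientation: [-0.03, 1.0, -0.0, -0.0]
contact_force: [0.1, 0.9, -2.2]
width: 0.0269
finger_force: 104.1
```

Request:
drive_tool(
  increments=[
    [0.6,0,0,0.0013,0],
    [0.6,0,0,0.0013,0],
    [0.6,0,0,0.0013,0],
    [0.6,0,0,0,0],
    [0.6,0,0,0,0],
    [0.6,0,0,0,0],
    [0.6,0,0,0,0],
    [0.6,0,0,0,0],
    [0.6,0,0,0,0],
    [0.6,0,0,0,0],
  ],
)

```text
t: 34.5
position: [0.5613, -0.2967, 0.2122]
orientation: [-0.031, 1.0, -0.001, 0.001]
contact_force: [-3.0, 2.8, 10.3]
width: 0.0265
finger_force: 105.4
```

Request:
drive_tool(
  increments=[
    [0.6,0,0,-0.002,0],
    [0.6,0,0,0,0],
    [-1,0,0,0,0],
    [-1,0,0,0,0],
    [-1,0,0,0,0],
    [-1,0,0,0,0],
    [-1,0,0,0,0],
    [-1,0,0,0,0],
    [-1,0,0,0,0],
    [-1,0,0,0,0],
  ],
)

```text
t: 35.33
position: [0.561, -0.2969, 0.211]
orientation: [-0.03, 1.0, -0.0, -0.0]
contact_force: [0.2, -0.5, 0.7]
width: 0.086
finger_force: 0.0
```

Request:
drive_tool(
  increments=[
    [-1,0,0,-0.01,0],
    [-1,0,0,-0.03,0],
    [-1,0,0,-0.03,0],
    [-1,0,0,-0.03,0],
    [-1,0,0,-0.03,0],
    [-1,0.03,0,0,0],
    [-1,0.03,0,0,0],
    [-1,0,0,0,0],
    [-1,0,0,0,0],
    [-1,0,0,0,0],
  ],
)

```text
t: 36.17
position: [0.5164, -0.2997, 0.309]
orientation: [-0.03, 1.0, -0.0, 0.0]
contact_force: [0.5, 0.7, -0.2]
width: 0.0851
finger_force: 0.0
```

```bash
python3 - <<'E'
from h import *
from bench import arm
s=rep(arm)
for c in("scene","top"):
  d=arm.snapshot(c);P=cloud(d)
  if c=="scene":cv2.imwrite("pics/z.png",cv2.resize(d["frame"][140:320,240:460],None,fx=3.2,fy=3.2)[:,:,::-1])
  p=sel(P,[.52,-.34,.1],[.6,-.25,.2]);print("handle",p.mean(0).round(4),p.max(0).round(3))
  for n in("scraper","fork_plate","flange"):print(n,[(np.round(r["position"],3).tolist(),round(r["p"],2)) for r in arm.place_of(c,n)[:2]])
E
```

```text
36.1667 [ 0.5164 -0.2997  0.309 ] 183.48 [ 0.47  0.75 -0.24] [ 0.003 -0.087  0.025] 0.0851 0.0
handle [ 0.5571 -0.302   0.1439] [ 0.574 -0.284  0.181]
scraper [([0.565, -0.295, 0.014], 0.66)]
fork_plate [([0.46, 0.206, 0.018], 0.53), ([0.649, 0.127, 0.307], 0.43)]
flange [([0.44, 0.1, 0.008], 0.49), ([0.449, 0.132, -0.001], 0.49)]
handle [ 0.5628 -0.2909  0.1635] [ 0.574 -0.281  0.185]
scraper [([0.564, -0.299, 0.006], 0.59)]
fork_plate [([0.457, 0.205, 0.017], 0.69), ([0.565, -0.299, 0.009], 0.35)]
flange [([0.44, 0.102, 0.002], 0.56)]
```

View pics/z.png

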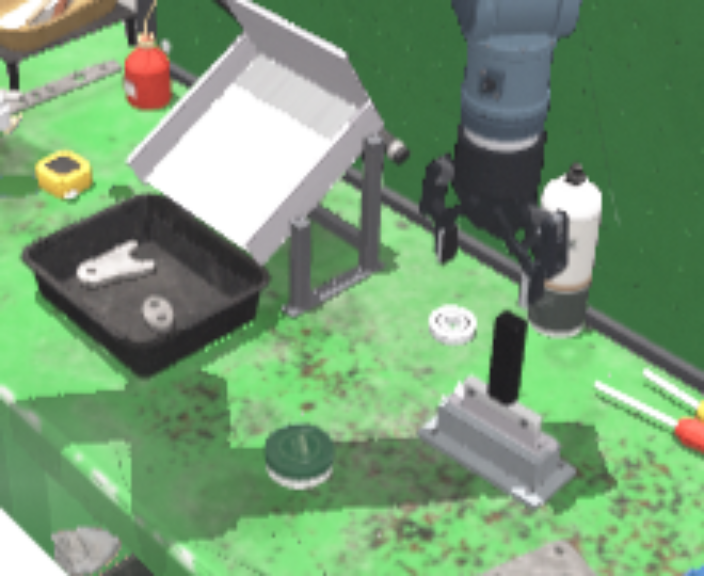

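The picture shows both leftovers in the black tray (fork plate at about (115,265), flange at about (157,312)). The scraper stands upright in its holder at about (505,390), and the gripper is clear of it.

```bash
python3 -c "
from bench import arm
print(arm.finish_job())"
```

```text
the job is handed in; nothing more can be done
None
```

The job is handed in at about 36 s: both leftovers are in the scrap tray and the scraper stands released, fully down in its holder; the hand-in call returned no verdict.

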